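# Clear the kettle and open the pedal caddy

### The arm

A 6-joint arm with a two-finger parallel gripper is mounted at the origin on the work surface. World frame = base frame: x ahead of the robot, y to its left, z up, the work surface at z = 0. Lengths are in m, angles in rad, forces in N, time in s.
With the tool pointing down it reaches from about 0.3 to 0.875 m from the base axis. Payload 6.4 kg.
Tool frame: the origin (TCP) lies midway between the tips of the shut fingers; the grasp point (between the pads) lies 19 mm behind it; z points along the fingers, y is the line along which they close (so a half turn about z gives the same grasp; the last joint's range is limited). The gripper opens to 85 mm and grips with 20 to 120 N. Pads are 22 mm wide; open, the fingers measure 114 mm over their backs; the gripper's body (76 mm by 85 mm) begins 54 mm behind the grasp point. The pads swing forward as they close: fully open they stand 13 mm farther back than shut.
Start: joints at [1.017, 0.181, 1.607, -0, 1.354, -0.206], TCP at [0.196, 0.541, 0.231] pointing down, gripper open.
Joint ranges: [-2.99, 2.99], [-0.89, 2.07], [0.3, 2.58], [-1.14, 4.28], [0, 2.63], [-3.12, 3.12]. Speed limits (rad/s): [2.57, 2.57, 3.01, 3.14, 3.14, 3.14].

### API

Orientations are given as a unit quaternion [w, x, y, z].
In Python, from bench import ctrl, vision, workorder gives the robot as it stands. The module is installed in compiled form; this text tells all that it offers.
- The arm moves only by the tool servo_tool, never from a script. Its argument "steps" is a list of rows, each an object of numbers: "dx", "dy", "dz": the shift along the world's x, y, z as a fraction of full scale; "wx", "wy", "wz": the turn, a rotation vector about the world's x, y, z as a fraction of full scale. A call has exactly 5 rows; each row is the pose to reach, as a shift and turn from the pose commanded when the call began, turning the shorter way round; what a row does not reach only later rows make up. Full scale, the value 1, is 100 mm for a shift and pi rad for a turn. A row lasts 1/12 s, in which the tool goes at most 41.7 mm and 7.16 degrees, less where a joint would pass 70% of its speed; a pose out of reach is approached as far as the arm can. A call with a number of a shift or a turn outside -1 to 1 is refused whole. A call with a gripper value outside its range is refused whole. "jaw" is the opening, from 0 (shut) to 1 (fully open), set as the call begins (left out, the last holds). The fingers move at their own pace and stop on an object; the grip force is fixed at half the most. Time passes only in rows, so rows that repeat a pose let the fingers close, or fill a call up. It gives the time, the measured TCP pose, the force, the opening and the grip force at its end, in the units of the state.
- ctrl.get_obs(): the state, without advancing time (a new reading comes with each control period).
- vision.camera(name): name is "scene" or "top"; returns a dict with "frame" (480x640x3 uint8, red, green, blue), "vfov" (degrees; the focal length in pixels is half the picture's height over the tangent of half this angle, whatever the lens; pixels are square), "cx", "cy" (the principal point, pixels), "D" ([k1, k2, p1, p2, k3] as OpenCV has them; the pictures are not rectified), "camera_from_world" (4x4, takes a point from world to camera coordinates). Camera axes: x right, y up, looking along -z (the intrinsics and any distortion apply to the point x, -y, -z); pixel columns grow to the right and rows downward; lengths in m; the calibration is good to about 2 mm. A picture is of the moment at which its call begins. There is no depth.
- workorder.hand_in(): hands the job in; it is judged then, once.
The state is a dict: "time_s": time; "q": joint angles; "dq": joint speeds; "joint_efforts": joint torques, N m; "eef_pos": TCP position; "eef_rot": TCP orientation; "wrist_force": force on the tool from outside, world axes, zero at the start; "torque": the same for the moment, N m; "opening": opening from 0.0 (shut) to 1.0 (fully open); "grasp_force": force on a finger pad.
Only numpy, scipy, OpenCV 4.12 (cv2) and the standard library are available. Lean on these libraries where they do the work, as an engineer would, in place of code of your own. Each camera call takes 0.05 s, during which the arm holds its last target. There are 200 camera calls.

### The job

Clear the kettle from in front of the small steel pedal caddy: without lifting or tipping it, slide it along the shelf until it stands centred on the round cork mark (not the square one). Then press the caddy's pedal steadily, without stamping on it, right down until it bears firmly on its stop, hold it there for a moment and let it come back up, so that the lid is left standing open; do not touch the lid, and leave the teapot, tumbler and tin where they are.

Things in the scene. Friction and masses are not known exactly. Their poses are not given: they have to be found in the camera images.
- kettle: Compact closed steel kettle, 0.4 to 0.8 kg, loose. Origin at the centre of its underside, z up. Round body 124 mm across, 100 mm high (lid knob to 116 mm); spout on its -x side reaching 100 mm from the axis; black hoop handle in its x-z plane, up to 170 mm high. Not to be lifted more than 10 mm or tilted more than 0.2 rad.
- kettle_grip (a point): Middle of the straight top bar of the kettle's handle, 163 mm above the kettle's underside. The bar is round, 14 mm thick, runs along the kettle's x axis, straight for 68 mm; free space of 40 mm under it. A kettle dragged by it tips easily; pushed low on its flank (up to 50 mm high) it slides upright.
- mark: Round cork mark, 140 mm across and flush with the shelf (1 mm, no edge to catch on), to the left or to the right of the kettle. Origin at its centre. The kettle's centre must end within 20 mm of it.
- square: Square cork mark, 120 mm each side, also flush with the shelf, on the other side: not the one to use. Origin at its centre.
- caddy: Small stainless pedal caddy (box with lid and pedal), fixed to the shelf: 130 mm deep (x), 150 mm wide (y), 167 mm high with the lid shut. Origin at the centre of its underside; the pedal comes out of its front, on its -x side, which faces roughly to the robot.
- pedal: Caddy's spring pedal: steel plate 60 mm wide, 8 mm thick, 76 x 50 mm rubber pad near its toe. Origin on its hinge axis, 50 mm up, 35 mm inside the caddy's front; runs 125 mm along its own -x, level at rest; the toe swings down and springs back. At the pad: about 2 N to start, 5 to 9 N (spring and lid) just before the stop, then rising steeply. Never press with more than 40 N.
- pedal_pad (a point): Middle of the top face of the pedal's rubber pad, 100 mm from the hinge axis, 58 mm above the shelf at rest; 65 mm in front of the caddy's front face. It goes down 22 to 36 mm before the pedal meets its stop (see stop).
- stop: Adjustable stop under the pedal, 80 mm from its hinge axis: steel foot 22 mm across with a rubber-tipped screw. Origin under it, on the shelf. The screw tip is 18 to 26 mm up, different each time and not reported: it is felt as force rising steeply. The pedal must bear on it with 3 N or more for 0.3 s (12 N or more on the pad; 15 to 25 N is a good range).
- lid: Flat steel lid of the caddy, 134 x 154 x 6 mm. Origin on its hinge at the caddy's back top edge; the lid runs along its own -x. The pedal lifts it (about 4.5 rad per rad of pedal, 1.0 to 1.6 rad at the stop); its stiff hinge keeps it as high as the pedal has raised it. Not to be touched.
- teapot: Bystander: pale pink ceramic teapot, 108 mm across, 110 mm high, spout and handle reaching 93 mm from its axis along its +x and -x. Origin at the centre of its underside.
- tumbler: Bystander: glass tumbler, 72 mm across, 100 mm high, beside the caddy. Origin at the centre of its underside.
- tin: Bystander: aluminium screw-top tin, 80 mm across, 97 mm high, beside the caddy. Origin at the centre of its underside.

How it is judged:
On the way, in this order (a step that is already met when the one before it is completed fails the run):
1. the kettle stands on the cork mark, its centre within 20 mm of the mark's (horizontal distance between kettle and mark below 0.02 m and linear speed of kettle below 0.02 m/s), for 0.2 s.
2. the pedal bears on its stop with at least 3 N for 0.3 s (contact force between pedal and stop above 3 N), for 0.3 s.
At the end, for the whole second after the job is handed in: The kettle stands upright and still with its centre within 20 mm of the cork mark's centre, the caddy's lid stands open by more than 0.8 rad, and the pedal is back up (within 0.06 rad of level) (all of step 1 and angle between kettle's own z axis and vertical below 0.1 rad and angle between lid's own z axis and vertical above 0.8 rad and angle between pedal's own z axis and vertical below 0.06 rad); the robot touches nothing.
It fails at once if the kettle is lifted more than 10 mm or tilted more than 0.2 rad (height (world z) of kettle above 0.01 m or angle between kettle's own z axis and vertical above 0.2 rad).
It fails at once if the pedal is stamped on with more than 40 N (contact force between any of the arm, the fingers and pedal above 40 N).
It fails at once if the robot pushes the lid (more than 1 N) (contact force between any of the arm, the fingers and lid above 1 N).
It fails at once if the teapot, tumbler or tin is pushed more than 30 mm or tipped over (distance of any of teapot, tumbler, tin from where it was at the start of the episode above 0.03 m or angle between any of teapot, tumbler, tin's own z axis and vertical above 0.3 rad).
It also fails if it takes over 67 s, if anything falls off the work surface, if the arm or the gripper's body presses on something with over 40 N, if the wrist force passes 120 N, or if a joint passes its speed limit or range.

## Working session

There is one attempt and no reset: what is moved stays moved. The work goes in short steps, Python scripts to look and compute and a tool call to move; the robot and the scene stay as the last step left them, time stands still between calls to the robot, and variables do not carry over. Pictures are saved under pics/ and viewed, at most 10 in all, crops included, and the job is handed in when it is done.

Besides the shell and the picture viewer there is one more tool, called after "Request:" as name([rows], argument=value, ...), one row to a line, values as JSON. servo_tool: Moves the arm, as the interface text tells. Its arguments: {"type":"object","properties":{"steps":{"type":"array","items":{"type":"object","properties":{"dx":{"type":"number"},"dy":{"type":"number"},"dz":{"type":"number"},"wx":{"type":"number"},"wy":{"type":"number"},"wz":{"type":"number"}}}},"jaw":{"type":"number"}},"required":["steps"]}

```bash
mkdir -p pics; cat > h.py <<'E'
import numpy as np, cv2
from bench import ctrl, vision, workorder
def cam(n):
    c=vision.camera(n); f=240/np.tan(np.radians(c["vfov"]/2))
    c["K"]=np.array([[f,0,c["cx"]],[0,f,c["cy"]],[0,0,1]]); c["D"]=np.array(c["D"],float); c["T"]=np.array(c["camera_from_world"]); return c
def ray(c,px,z):
    p=cv2.undistortPoints(np.array(px,float).reshape(-1,1,2),c["K"],c["D"]).reshape(-1,2)
    d=np.c_[p[:,0],-p[:,1],-np.ones(len(p))]@c["T"][:3,:3]
    o=-c["T"][:3,:3].T@c["T"][:3,3]
    return o+d*((z-o[2])/d[:,2])[:,None]
def proj(c,P):
    q=np.atleast_2d(P)@c["T"][:3,:3].T+c["T"][:3,3]
    return cv2.projectPoints(q*[1,-1,-1],np.zeros(3),np.zeros(3),c["K"],c["D"])[0].reshape(-1,2)
def save(c,n): cv2.imwrite(f"pics/{n}.png",c["frame"][:,:,::-1])
E
python3 - <<'E'
from h import *
for n in("scene","top"):
    c=cam(n);save(c,n+"0");print(n,-c["T"][:3,:3].T@c["T"][:3,3],c["vfov"],c["D"])
o=ctrl.get_obs();print(o["time_s"],o["eef_pos"],o["eef_rot"],o["wrist_force"])
E
```

```text
scene [0.82898097 0.80197225 0.81013016] 53.97493124001952 [-0.11393717  0.          0.          0.          0.        ]
top [ 0.45460802 -0.07894055  1.14856657] 57.23582129088439 [-0.05364627  0.          0.          0.          0.        ]
0.1 [0.1956714  0.54015327 0.23048767] [-2.95577371e-04  1.72991778e-01  9.84922950e-01 -7.35302742e-04] [-0.27281419 -1.00076882 -0.22812242]
```

View pics/scene0.png

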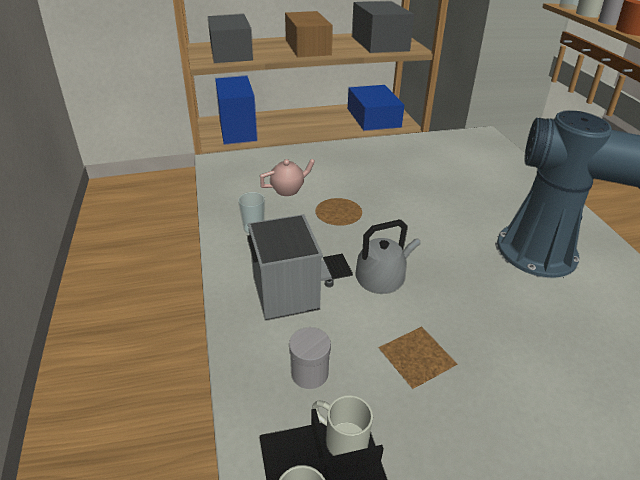

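View pics/top0.png

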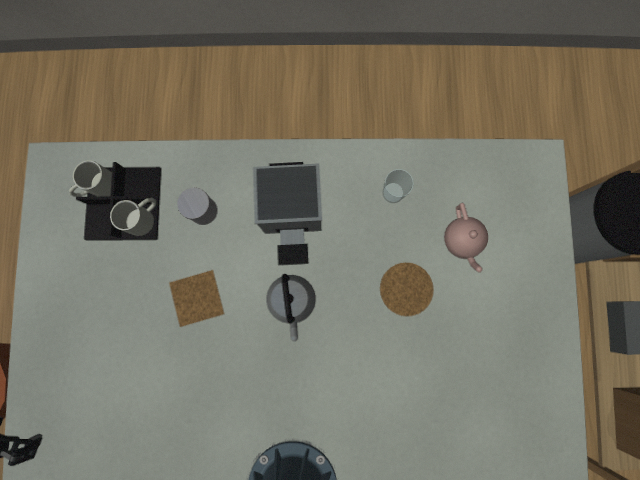

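The top view shows the kettle at about (291,299), the round mark at (407,289) to its right (-y), the pad at (293,253), the square at (197,298) and the teapot at (466,238). The arm waits on the left.

```bash
python3 - <<'E'
from h import *
c=cam("top");s=cam("scene")
def blob(c,lo,hi,near,r=60):
    h=cv2.cvtColor(c["frame"],cv2.COLOR_RGB2HSV);m=cv2.inRange(h,np.array(lo),np.array(hi))
    k=np.zeros_like(m);cv2.circle(k,near,r,255,-1);m&=k
    n,l,st,ce=cv2.connectedComponentsWithStats(m);i=1+np.argmax(st[1:,4]);return ce[i],st[i],cv2.findContours((l==i).astype(np.uint8),0,1)[0][0]
for n,cc,a in(("top",c,(407,289)),("scene",s,(339,211))):
    ce,st,ct=blob(cc,(5,60,40),(25,255,255),a,45)
    w=ray(cc,ct.reshape(-1,2),.001)[:,:2];(x,y),r=cv2.minEnclosingCircle(w.astype(np.float32));print("mark",n,ray(cc,ce,.001),x,y,r,st[4])
ce,st,ct=blob(c,(0,0,0),(180,255,60),(293,253),26);w=ray(c,ct.reshape(-1,2),.058)
print("pad",cv2.minAreaRect(w[:,:2].astype(np.float32)),st)
# kettle body: table-difference
f=cv2.cvtColor(c["frame"],cv2.COLOR_RGB2HSV)
for p in((291,320),(275,300),(305,300),(340,300)):print(p,f[p[1],p[0]])
print("pix kettle row299",[tuple(f[299,x]) for x in range(260,322,3)])
# pedal/caddy top corners
print("caddy lid corners",ray(c,[(254,166),(319,164),(321,222),(257,224)],.167))
print("handle ends",ray(c,[(286,275),(290,321)],.165))
print("spout tip top",ray(c,[(294.5,337)],.09))
print("teapot",ray(c,[(466,238)],.055),"tumb",ray(c,[(397,192)],.0),"tin",ray(c,[(193,203)],.097))
i=c["frame"][225:350,245:345];cv2.imwrite("pics/k.png",cv2.resize(i[:,:,::-1],None,fx=6,fy=4.8*1,interpolation=2))
i=s["frame"][205:305,310:435];cv2.imwrite("pics/ks.png",cv2.resize(i[:,:,::-1],None,fx=6,fy=6,interpolation=2))
E
```

```text
mark top [[ 0.48632693 -0.29514462  0.001     ]] 0.48733532428741455 -0.29533007740974426 0.0698593407869339 2244
mark scene [[ 0.49115471 -0.29206668  0.001     ]] 0.4902360141277313 -0.2950124740600586 0.07101500034332275 1018
pad ((0.573249876499176, -0.0033272914588451385), (0.04891560226678848, 0.07360590249300003), 2.766242027282715) [278 244  30  21 582]
(291, 320) [45 32 16]
(275, 300) [ 93  19 118]
(305, 300) [ 83   9 108]
(340, 300) [ 47  16 140]
pix kettle row299 [(np.uint8(47), np.uint8(16), np.uint8(146)), (np.uint8(48), np.uint8(18), np.uint8(143)), (np.uint8(43), np.uint8(16), np.uint8(114)), (np.uint8(70), np.uint8(8), np.uint8(95)), (np.uint8(95), np.uint8(23), np.uint8(122)), (np.uint8(100), np.uint8(19), np.uint8(118)), (np.uint8(100), np.uint8(19), np.uint8(118)), (np.uint8(102), np.uint8(21), np.uint8(120)), (np.uint8(45), np.uint8(12), np.uint8(44)), (np.uint8(176), np.uint8(99), np.uint8(18)), (np.uint8(135), np.uint8(43), np.uint8(12)), (np.uint8(105), np.uint8(13), np.uint8(80)), (np.uint8(96), np.uint8(11), np.uint8(117)), (np.uint8(83), np.uint8(9), np.uint8(115)), (np.uint8(75), np.uint8(5), np.uint8(113)), (np.uint8(90), np.uint8(7), np.uint8(110)), (np.uint8(53), np.uint8(15), np.uint8(66)), (np.uint8(0), np.uint8(5), np.uint8(56)), (np.uint8(0), np.uint8(5), np.uint8(50)), (np.uint8(53), np.uint8(14), np.uint8(141)), (np.uint8(48), np.uint8(18), np.uint8(140))]
caddy lid corners [[ 0.76634285  0.07959776  0.167     ]
 [ 0.77009511 -0.07098434  0.167     ]
 [ 0.63369873 -0.07503206  0.167     ]
 [ 0.62987183  0.07020218  0.167     ]]
handle ends [[ 0.51417358  0.00371323  0.165     ]
 [ 0.41270752 -0.00570004  0.165     ]]
spout tip top [[ 0.37211373 -0.01090937  0.09      ]]
teapot [[ 0.6115091  -0.44043825  0.055     ]] tumb [[ 0.74498518 -0.27861051  0.        ]] tin [[0.69571476 0.23967353 0.097     ]]
```

View pics/k.png

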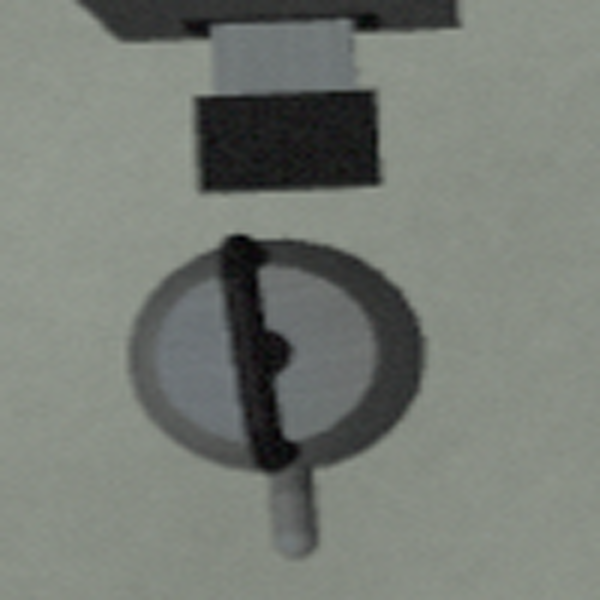

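View pics/ks.png

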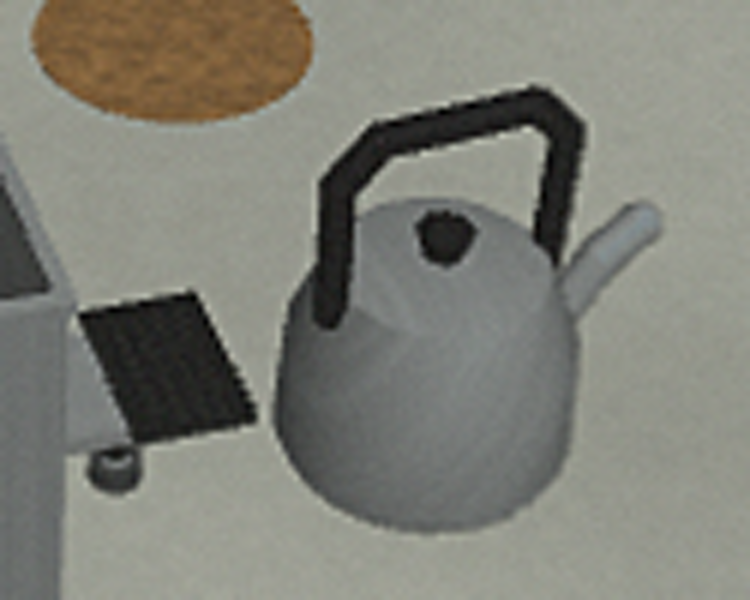

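The top crop shows the kettle's handle running nearly along world x, the spout toward the robot, the knob at about (290,298) and the body edges at columns 267 and 316. The scene crop shows the kettle near the pad's toe, with the stop foot under the pedal.

```bash
python3 - <<'E'
from h import *
c=cam("top");s=cam("scene")
print("knob",ray(c,[(289.5,298)],.112))
for z in(.02,.04): print("sides",z,ray(c,[(266.7,299),(315.7,298),(291,274.6),(291,323)],z))
print("scene knob",ray(s,[(384.3,244.)],.114))
print("scene sides",ray(s,[(355.7,272),(406.5,266)],.03),ray(s,[(382,293.3)],.005))
# scene handle straight bar ends
print("bar scene",ray(s,[(373,227),(399,221)],.165), "bar top",ray(c,[(285.5,281),(289.5,316)],.165))
th=np.linspace(0,6.283,12)[:-1]
for P in((.463,.000),(.463,-.004),(.458,-.002)):
    for n,cc in(("t",c),("s",s)):
        b=np.concatenate([proj(cc,np.c_[P[0]+.062*np.cos(t0:=np.linspace(0,6.283,200)),P[1]+.062*np.sin(t0),np.full(200,z)]) for z in(.005,.03,.05)])
        print(P,n,b.min(0),b.max(0))
E
```

```text
knob [[ 4.63571395e-01 -3.49662506e-04  1.12000000e-01]]
sides 0.02 [[ 0.46201825  0.06476703  0.02      ]
 [ 0.46410493 -0.06011248  0.02      ]
 [ 0.52392799  0.00307119  0.02      ]
 [ 0.40152597  0.00254523  0.02      ]]
sides 0.04 [[ 0.46188693  0.06222031  0.04      ]
 [ 0.46393663 -0.06044614  0.04      ]
 [ 0.52269953  0.00161781  0.04      ]
 [ 0.40246667  0.00110117  0.04      ]]
scene knob [[0.46844027 0.01117737 0.114     ]]
scene sides [[0.53030937 0.00264831 0.03      ]
 [0.40021682 0.00978748 0.03      ]] [[0.4812028  0.06312404 0.005     ]]
bar scene [[ 0.4991459   0.00573238  0.165     ]
 [ 0.43251471 -0.00305904  0.165     ]] bar top [[ 0.50080108  0.00474753  0.165     ]
 [ 0.42361737 -0.00454878  0.165     ]]
(0.463, 0.0) t [266.28023541 273.43051708] [316.52989173 323.79453292]
(0.463, 0.0) s [355.67848719 245.01754588] [407.61581061 292.22933067]
(0.463, -0.004) t [267.88962544 273.42386107] [318.08071155 323.78964519]
(0.463, -0.004) s [355.21028639 244.04723043] [406.99998472 291.07824446]
(0.458, -0.002) t [267.0625025  275.43134856] [317.31158551 325.85089106]
(0.458, -0.002) s [357.34555761 244.26053238] [409.2101201  291.32115685]
```

Request:
servo_tool([
  {"dx":0.13,"dy":-0.2,"wz":-0.036},
  {"dx":0.26,"dy":-0.4,"wz":-0.072},
  {"dx":0.39,"dy":-0.6,"wz":-0.108},
  {"dx":0.52,"dy":-0.8,"wz":-0.144},
  {"dx":0.65,"dy":-1,"wz":-0.181},
], jaw=0.5)

```text
$.steps[0]: bad value
```

Request:
servo_tool([
  {"dx":0.13,"dy":-0.2,"wz":-0.036},
  {"dx":0.26,"dy":-0.4,"wz":-0.072},
  {"dx":0.39,"dy":-0.6,"wz":-0.108},
  {"dx":0.52,"dy":-0.8,"wz":-0.144},
  {"dx":0.65,"dy":-1,"wz":-0.181},
])

```text
$.steps[0]: bad value
```

Request:
servo_tool([
  {"dx":0.13,"dy":-0.2},
  {"dx":0.26,"dy":-0.4},
  {"dx":0.39,"dy":-0.6},
  {"dx":0.52,"dy":-0.8},
  {"dx":0.65,"dy":-1},
])

```text
$.steps[0]: bad value
```

Request:
servo_tool([
  {"dx":0.13,"dy":-0.2},
  {"dx":0.26,"dy":-0.4},
  {"dx":0.39,"dy":-0.6},
  {"dx":0.52,"dy":-0.8},
  {"dx":0.65,"dy":-1},
])

```text
$.steps[0]: bad value
```

Request:
servo_tool([
  {"dx":0.13,"dy":-0.2,"dz":0,"wx":0,"wy":0,"wz":-0.036},
  {"dx":0.26,"dy":-0.4,"dz":0,"wx":0,"wy":0,"wz":-0.072},
  {"dx":0.39,"dy":-0.6,"dz":0,"wx":0,"wy":0,"wz":-0.108},
  {"dx":0.52,"dy":-0.8,"dz":0,"wx":0,"wy":0,"wz":-0.144},
  {"dx":0.65,"dy":-1,"dz":0,"wx":0,"wy":0,"wz":-0.181},
], jaw=0.5)

```text
time_s: 0.72
eef_pos: [0.2613, 0.4396, 0.2312]
eef_rot: [0.0, 0.445, 0.896, -0.0]
wrist_force: [0.5, -0.1, -0.6]
opening: 0.5
grasp_force: 0.0
```

Request:
servo_tool([
  {"dx":0.13,"dy":-0.2,"dz":0,"wx":0,"wy":0,"wz":-0.036},
  {"dx":0.26,"dy":-0.4,"dz":0,"wx":0,"wy":0,"wz":-0.072},
  {"dx":0.39,"dy":-0.6,"dz":0,"wx":0,"wy":0,"wz":-0.108},
  {"dx":0.52,"dy":-0.8,"dz":0,"wx":0,"wy":0,"wz":-0.144},
  {"dx":0.65,"dy":-1,"dz":0,"wx":0,"wy":0,"wz":-0.181},
])

```text
time_s: 1.13
eef_pos: [0.3264, 0.3396, 0.2313]
eef_rot: [0.0, 0.678, 0.735, 0.0]
wrist_force: [0.8, -0.2, -0.7]
opening: 0.501
grasp_force: 0.0
```

Request:
servo_tool([
  {"dx":0.13,"dy":-0.2,"dz":0,"wx":0,"wy":0,"wz":0},
  {"dx":0.26,"dy":-0.4,"dz":0,"wx":0,"wy":0,"wz":0},
  {"dx":0.39,"dy":-0.6,"dz":0,"wx":0,"wy":0,"wz":0},
  {"dx":0.52,"dy":-0.8,"dz":0,"wx":0,"wy":0,"wz":0},
  {"dx":0.65,"dy":-1,"dz":0,"wx":0,"wy":0,"wz":0},
])

```text
time_s: 1.55
eef_pos: [0.3914, 0.2396, 0.2314]
eef_rot: [0.0, 0.676, 0.737, 0.0]
wrist_force: [-1.3, 0.3, -0.7]
opening: 0.501
grasp_force: 0.0
```

Request:
servo_tool([
  {"dx":0.13,"dy":-0.2,"dz":0,"wx":0,"wy":0,"wz":0},
  {"dx":0.26,"dy":-0.4,"dz":0,"wx":0,"wy":0,"wz":0},
  {"dx":0.39,"dy":-0.6,"dz":0,"wx":0,"wy":0,"wz":0},
  {"dx":0.52,"dy":-0.8,"dz":0,"wx":0,"wy":0,"wz":0},
  {"dx":0.65,"dy":-1,"dz":0,"wx":0,"wy":0,"wz":0},
])

```text
time_s: 1.97
eef_pos: [0.4564, 0.1395, 0.2314]
eef_rot: [0.0, 0.676, 0.737, 0.0]
wrist_force: [0.9, -0.6, 0.6]
opening: 0.502
grasp_force: 0.0
```

Request:
servo_tool([
  {"dx":0,"dy":-0.08,"dz":-0.2,"wx":0,"wy":0,"wz":0},
  {"dx":0,"dy":-0.16,"dz":-0.4,"wx":0,"wy":0,"wz":0},
  {"dx":0,"dy":-0.24,"dz":-0.6,"wx":0,"wy":0,"wz":0},
  {"dx":0,"dy":-0.32,"dz":-0.8,"wx":0,"wy":0,"wz":0},
  {"dx":0,"dy":-0.4,"dz":-1,"wx":0,"wy":0,"wz":0},
])

```text
time_s: 2.38
eef_pos: [0.456, 0.1001, 0.1305]
eef_rot: [0.0, 0.676, 0.737, 0.0]
wrist_force: [0.9, 0.0, 0.3]
opening: 0.499
grasp_force: 0.0
```

Request:
servo_tool([
  {"dx":0,"dy":0,"dz":-0.2,"wx":0,"wy":0,"wz":0},
  {"dx":0,"dy":0,"dz":-0.4,"wx":0,"wy":0,"wz":0},
  {"dx":0,"dy":0,"dz":-0.6,"wx":0,"wy":0,"wz":0},
  {"dx":0,"dy":0,"dz":-0.8,"wx":0,"wy":0,"wz":0},
  {"dx":0,"dy":0,"dz":-1,"wx":0,"wy":0,"wz":0},
])

```text
time_s: 2.8
eef_pos: [0.4561, 0.1005, 0.0305]
eef_rot: [0.0, 0.676, 0.737, 0.0]
wrist_force: [1.1, -0.5, -1.1]
opening: 0.501
grasp_force: 0.0
```

```bash
python3 - <<'E'
from h import *
c=cam("scene");i=c["frame"][150:330,260:500];cv2.imwrite("pics/a.png",cv2.resize(i[:,:,::-1],None,fx=3,fy=3))
E
```

```text
(no output)
```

View pics/a.png

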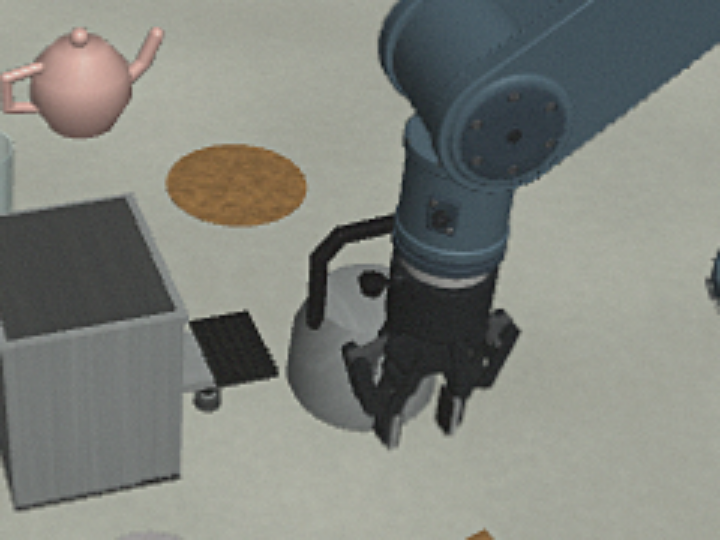

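Request:
servo_tool([
  {"dx":0.007,"dy":-0.08,"dz":0,"wx":0,"wy":0,"wz":0},
  {"dx":0.014,"dy":-0.16,"dz":0,"wx":0,"wy":0,"wz":0},
  {"dx":0.02,"dy":-0.24,"dz":0,"wx":0,"wy":0,"wz":0},
  {"dx":0.027,"dy":-0.32,"dz":0,"wx":0,"wy":0,"wz":0},
  {"dx":0.034,"dy":-0.4,"dz":0,"wx":0,"wy":0,"wz":0},
])

```text
time_s: 3.27
eef_pos: [0.4604, 0.0599, 0.0325]
eef_rot: [0.001, 0.676, 0.736, 0.001]
wrist_force: [-0.3, 4.7, 3.6]
opening: 0.501
grasp_force: 2.4
```

Request:
servo_tool([
  {"dx":0.01,"dy":-0.1,"dz":0,"wx":0,"wy":0,"wz":0},
  {"dx":0.018,"dy":-0.2,"dz":0,"wx":0,"wy":0,"wz":0},
  {"dx":0.026,"dy":-0.3,"dz":0,"wx":0,"wy":0,"wz":0},
  {"dx":0.034,"dy":-0.4,"dz":0,"wx":0,"wy":0,"wz":0},
  {"dx":0.042,"dy":-0.5,"dz":0,"wx":0,"wy":0,"wz":0},
])

```text
time_s: 3.68
eef_pos: [0.4644, 0.01, 0.0324]
eef_rot: [0.0, 0.676, 0.737, 0.001]
wrist_force: [-0.7, 5.2, 3.7]
opening: 0.499
grasp_force: 2.9
```

```bash
python3 - <<'E'
from h import *
c=cam("scene");i=c["frame"][150:330,260:500];cv2.imwrite("pics/b.png",cv2.resize(i[:,:,::-1],None,fx=3,fy=3))
E
```

```text
(no output)
```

View pics/b.png

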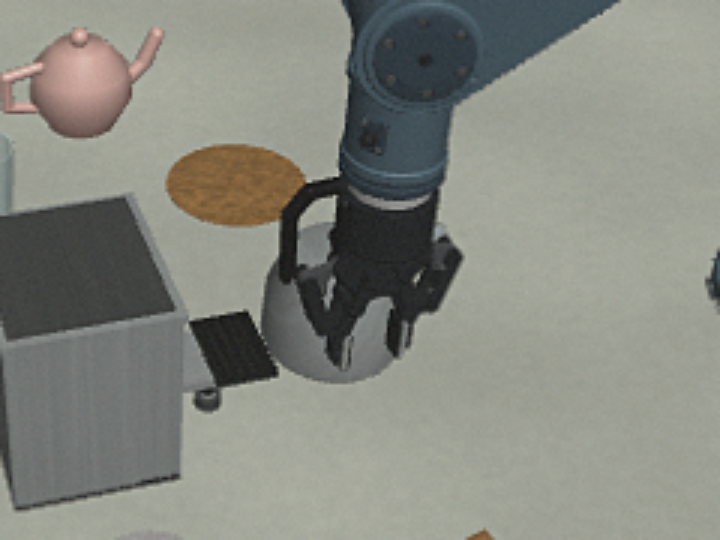

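The kettle is upright, held between the two fingers and moving with them. I'll keep pushing.

Request:
servo_tool([
  {"dx":0.01,"dy":-0.1,"dz":0,"wx":0,"wy":0,"wz":0},
  {"dx":0.018,"dy":-0.2,"dz":0,"wx":0,"wy":0,"wz":0},
  {"dx":0.026,"dy":-0.3,"dz":0,"wx":0,"wy":0,"wz":0},
  {"dx":0.034,"dy":-0.4,"dz":0,"wx":0,"wy":0,"wz":0},
  {"dx":0.042,"dy":-0.5,"dz":0,"wx":0,"wy":0,"wz":0},
])

```text
time_s: 4.15
eef_pos: [0.468, -0.0396, 0.032]
eef_rot: [0.0, 0.676, 0.737, 0.001]
wrist_force: [-0.9, 6.2, 3.6]
opening: 0.5
grasp_force: 2.9
```

Request:
servo_tool([
  {"dx":0.01,"dy":-0.1,"dz":0,"wx":0,"wy":0,"wz":0},
  {"dx":0.018,"dy":-0.2,"dz":0,"wx":0,"wy":0,"wz":0},
  {"dx":0.026,"dy":-0.3,"dz":0,"wx":0,"wy":0,"wz":0},
  {"dx":0.034,"dy":-0.4,"dz":0,"wx":0,"wy":0,"wz":0},
  {"dx":0.042,"dy":-0.5,"dz":0,"wx":0,"wy":0,"wz":0},
])

```text
time_s: 4.57
eef_pos: [0.4721, -0.0896, 0.0319]
eef_rot: [-0.0, 0.676, 0.737, 0.0]
wrist_force: [-0.4, 6.0, 3.7]
opening: 0.499
grasp_force: 2.9
```

Request:
servo_tool([
  {"dx":0.01,"dy":-0.1,"dz":0,"wx":0,"wy":0,"wz":0},
  {"dx":0.018,"dy":-0.2,"dz":0,"wx":0,"wy":0,"wz":0},
  {"dx":0.026,"dy":-0.3,"dz":0,"wx":0,"wy":0,"wz":0},
  {"dx":0.034,"dy":-0.4,"dz":0,"wx":0,"wy":0,"wz":0},
  {"dx":0.042,"dy":-0.5,"dz":0,"wx":0,"wy":0,"wz":0},
])

```text
time_s: 4.98
eef_pos: [0.4761, -0.1395, 0.0319]
eef_rot: [-0.0, 0.676, 0.737, 0.0]
wrist_force: [-0.8, 5.1, 5.7]
opening: 0.496
grasp_force: 3.1
```

Request:
servo_tool([
  {"dx":0.01,"dy":-0.1,"dz":0,"wx":0,"wy":0,"wz":0},
  {"dx":0.018,"dy":-0.2,"dz":0,"wx":0,"wy":0,"wz":0},
  {"dx":0.026,"dy":-0.3,"dz":0,"wx":0,"wy":0,"wz":0},
  {"dx":0.034,"dy":-0.4,"dz":0,"wx":0,"wy":0,"wz":0},
  {"dx":0.042,"dy":-0.5,"dz":0,"wx":0,"wy":0,"wz":0},
])

```text
time_s: 5.4
eef_pos: [0.4802, -0.1894, 0.0318]
eef_rot: [-0.0, 0.676, 0.737, 0.0]
wrist_force: [-1.2, 5.2, 5.5]
opening: 0.504
grasp_force: 3.1
```

```bash
python3 - <<'E'
from h import *
c=cam("scene");i=c["frame"][140:290,260:460];a=cv2.resize(i[:,:,::-1],None,fx=2,fy=2)
c=cam("top");i=c["frame"][230:380,340:540];b=cv2.resize(i[:,:,::-1],None,fx=2,fy=2)
cv2.imwrite("pics/c.png",np.hstack([a,b]))
E
```

```text
(no output)
```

View pics/c.png

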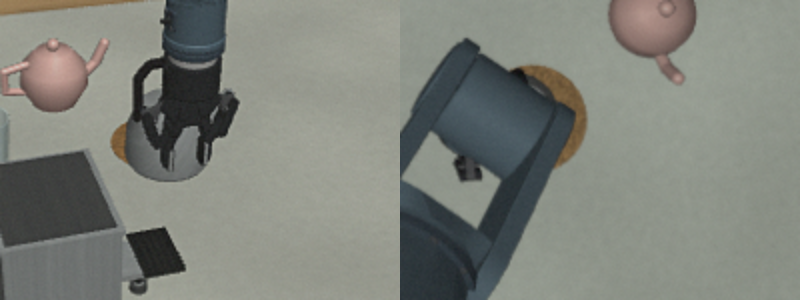

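The kettle is upright and partly on the cork in the scene view, at columns 323–365 with its bottom at row 230. The arm hides it from the top camera. I'll check its position numerically.

```bash
python3 - <<'E'
from h import *
s=cam("scene");t=np.linspace(0,6.283,200)
for P in((.486,-.258),(.486,-.25),(.48,-.258),(.478,-.25)):
    b=np.concatenate([proj(s,np.c_[P[0]+.062*np.cos(t),P[1]+.062*np.sin(t),np.full(200,z)]) for z in(.005,.03,.05)])
    print(P,b.min(0),b.max(0))
E
```

```text
(0.486, -0.258) [321.9875536 192.0159846] [365.76022023 229.61477778]
(0.486, -0.25) [322.65226307 193.4639466 ] [366.64202542 231.31891972]
(0.48, -0.258) [323.9855728  191.78153842] [367.76189625 229.33330129]
(0.478, -0.25) [325.32682226 193.14845652] [369.32110125 230.93991711]
```

Request:
servo_tool([
  {"dx":0.005,"dy":-0.1,"dz":0,"wx":0,"wy":0,"wz":0},
  {"dx":0.01,"dy":-0.19,"dz":0,"wx":0,"wy":0,"wz":0},
  {"dx":0.015,"dy":-0.27,"dz":0,"wx":0,"wy":0,"wz":0},
  {"dx":0.02,"dy":-0.33,"dz":0,"wx":0,"wy":0,"wz":0},
  {"dx":0.02,"dy":-0.37,"dz":0,"wx":0,"wy":0,"wz":0},
])

```text
time_s: 5.97
eef_pos: [0.4823, -0.227, 0.0312]
eef_rot: [-0.0, 0.676, 0.737, -0.0]
wrist_force: [-0.1, 3.9, 0.2]
opening: 0.497
grasp_force: 2.0
```

Request:
servo_tool([
  {"dx":0,"dy":0.0,"dz":0,"wx":0,"wy":0,"wz":0},
  {"dx":0,"dy":0.05,"dz":0,"wx":0,"wy":0,"wz":0},
  {"dx":0,"dy":0.2,"dz":0,"wx":0,"wy":0,"wz":0},
  {"dx":0,"dy":0.4,"dz":0,"wx":0,"wy":0,"wz":0},
  {"dx":0,"dy":0.6,"dz":0,"wx":0,"wy":0,"wz":0},
])

```text
time_s: 6.38
eef_pos: [0.4821, -0.165, 0.0312]
eef_rot: [0.0, 0.676, 0.737, -0.0]
wrist_force: [0.4, 0.1, 0.8]
opening: 0.498
grasp_force: 0.0
```

Request:
servo_tool([
  {"dx":0,"dy":0.1,"dz":0.2,"wx":0,"wy":0,"wz":0},
  {"dx":0,"dy":0.2,"dz":0.4,"wx":0,"wy":0,"wz":0},
  {"dx":0,"dy":0.3,"dz":0.6,"wx":0,"wy":0,"wz":0},
  {"dx":0,"dy":0.4,"dz":0.8,"wx":0,"wy":0,"wz":0},
  {"dx":0,"dy":0.5,"dz":1,"wx":0,"wy":0,"wz":0},
], jaw=0)

```text
time_s: 6.8
eef_pos: [0.4819, -0.1145, 0.1321]
eef_rot: [-0.0, 0.676, 0.737, -0.0]
wrist_force: [0.6, 0.3, -0.6]
opening: -0.0
grasp_force: 0.0
```

```bash
python3 - <<'E'
from h import *
c=cam("scene");i=c["frame"][140:290,240:440];a=cv2.resize(i[:,:,::-1],None,fx=2,fy=2)
c=cam("top");i=c["frame"][230:380,340:540];b=cv2.resize(i[:,:,::-1],None,fx=2,fy=2)
cv2.imwrite("pics/d.png",np.hstack([a,b]))
t=np.linspace(0,6.283,200)
for n,P in((n,P) for n in("scene","top") for P in((.488,-.2945),(.488,-.285))):
    c2=cam(n);b=np.concatenate([proj(c2,np.c_[P[0]+.062*np.cos(t),P[1]+.062*np.sin(t),np.full(200,z)]) for z in(.005,.03,.05)])
    print(n,P,b.min(0),b.max(0),"knob",proj(c2,[[*P,.112]]))
E
```

```text
scene (0.488, -0.2945) [318.37496621 185.64655594] [361.18394932 222.12595506] knob [[340.79185775 178.79116866]]
scene (0.488, -0.285) [319.13021634 187.29959446] [362.18581242 224.06905318] knob [[341.70886239 180.51320334]]
top (0.488, -0.2945) [382.37252697 262.84023936] [434.42349464 312.8554294 ] knob [[414.77392154 286.83279256]]
top (0.488, -0.285) [378.7084468  262.86255522] [430.63437397 312.88637544] knob [[410.74750444 286.86132984]]
```

View pics/d.png

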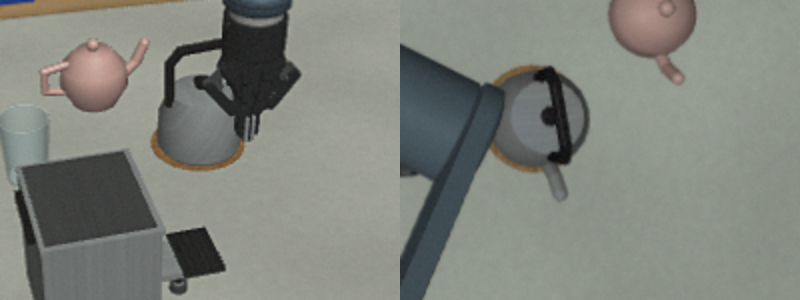

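The kettle is upright and centred: knob at (415,288), expected (415,287). The fingers are shut, so I'll go over to the pedal pad.

Request:
servo_tool([
  {"dx":0,"dy":0.1,"dz":0,"wx":0,"wy":0,"wz":0.032},
  {"dx":0,"dy":0.2,"dz":0,"wx":0,"wy":0,"wz":0.064},
  {"dx":0,"dy":0.3,"dz":0,"wx":0,"wy":0,"wz":0.096},
  {"dx":0,"dy":0.4,"dz":0,"wx":0,"wy":0,"wz":0.128},
  {"dx":0,"dy":0.5,"dz":0,"wx":0,"wy":0,"wz":0.16},
], jaw=0)

```text
time_s: 7.52
eef_pos: [0.4814, -0.066, 0.1297]
eef_rot: [-0.001, 0.47, 0.883, -0.0]
wrist_force: [-0.1, 0.2, -0.4]
opening: 0.004
grasp_force: 0.0
```

Request:
servo_tool([
  {"dx":0.08,"dy":0.12,"dz":0,"wx":0,"wy":0,"wz":0.032},
  {"dx":0.16,"dy":0.24,"dz":0,"wx":0,"wy":0,"wz":0.064},
  {"dx":0.24,"dy":0.36,"dz":0,"wx":0,"wy":0,"wz":0.096},
  {"dx":0.32,"dy":0.48,"dz":0,"wx":0,"wy":0,"wz":0.128},
  {"dx":0.4,"dy":0.61,"dz":0,"wx":0,"wy":0,"wz":0.16},
])

```text
time_s: 7.93
eef_pos: [0.5218, -0.0051, 0.1297]
eef_rot: [-0.001, 0.236, 0.972, -0.0]
wrist_force: [-1.0, -0.4, -0.1]
opening: -0.001
grasp_force: 0.0
```

Request:
servo_tool([
  {"dx":0.1,"dy":0,"dz":0,"wx":0,"wy":0,"wz":0.032},
  {"dx":0.2,"dy":0,"dz":0,"wx":0,"wy":0,"wz":0.064},
  {"dx":0.3,"dy":0,"dz":0,"wx":0,"wy":0,"wz":0.096},
  {"dx":0.4,"dy":0,"dz":0,"wx":0,"wy":0,"wz":0.128},
  {"dx":0.46,"dy":0,"dz":0,"wx":0,"wy":0,"wz":0.155},
])

```text
time_s: 8.35
eef_pos: [0.5683, -0.0057, 0.1295]
eef_rot: [-0.001, -0.006, 1.0, 0.0]
wrist_force: [-0.2, 0.6, 0.2]
opening: 0.003
grasp_force: 0.0
```

Request:
servo_tool([
  {"dx":0,"dy":0,"dz":-0.12,"wx":0,"wy":0,"wz":0},
  {"dx":0,"dy":0,"dz":-0.25,"wx":0,"wy":0,"wz":0},
  {"dx":0,"dy":0,"dz":-0.38,"wx":0,"wy":0,"wz":0},
  {"dx":0,"dy":0,"dz":-0.5,"wx":0,"wy":0,"wz":0},
  {"dx":0,"dy":0,"dz":-0.6,"wx":0,"wy":0,"wz":0},
])

```text
time_s: 8.77
eef_pos: [0.5669, -0.0053, 0.0687]
eef_rot: [-0.001, -0.003, 1.0, 0.0]
wrist_force: [0.0, -0.5, 0.5]
opening: 0.001
grasp_force: 0.0
```

```bash
python3 - <<'E'
from h import *
c=cam("scene");i=c["frame"][150:330,230:470];cv2.imwrite("pics/e.png",cv2.resize(i[:,:,::-1],None,fx=3,fy=3))
o=ctrl.get_obs();print(o["wrist_force"],o["eef_pos"])
E
```

```text
[-1.29433325 -0.13817574 -0.50645916] [ 0.56583866 -0.00508816  0.06713163]
```

View pics/e.png

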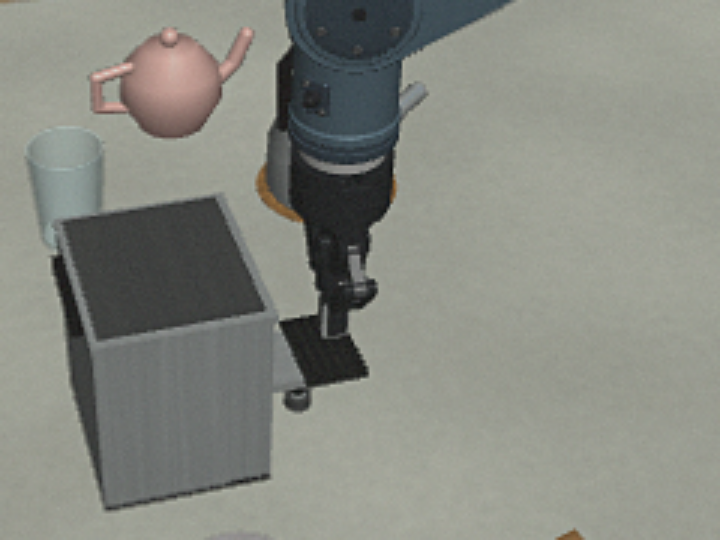

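The shut fingertips are just above the middle of the pad, clear of the caddy. Now I'll press slowly.

Request:
servo_tool([
  {"dx":0,"dy":0,"dz":-0.04,"wx":0,"wy":0,"wz":0},
  {"dx":0,"dy":0,"dz":-0.08,"wx":0,"wy":0,"wz":0},
  {"dx":0,"dy":0,"dz":-0.12,"wx":0,"wy":0,"wz":0},
  {"dx":0,"dy":0,"dz":-0.15,"wx":0,"wy":0,"wz":0},
  {"dx":0,"dy":0,"dz":-0.18,"wx":0,"wy":0,"wz":0},
])

```text
time_s: 9.23
eef_pos: [0.5687, -0.0055, 0.0541]
eef_rot: [0.0, -0.004, 1.0, -0.0]
wrist_force: [-4.1, 0.1, 7.5]
opening: -0.002
grasp_force: 4.1
```

Request:
servo_tool([
  {"dx":0,"dy":0,"dz":-0.02,"wx":0,"wy":0,"wz":0},
  {"dx":0,"dy":0,"dz":-0.04,"wx":0,"wy":0,"wz":0},
  {"dx":0,"dy":0,"dz":-0.06,"wx":0,"wy":0,"wz":0},
  {"dx":0,"dy":0,"dz":-0.08,"wx":0,"wy":0,"wz":0},
  {"dx":0,"dy":0,"dz":-0.1,"wx":0,"wy":0,"wz":0},
])

```text
time_s: 9.65
eef_pos: [0.5687, -0.0055, 0.0445]
eef_rot: [0.0, -0.004, 1.0, -0.0]
wrist_force: [-3.8, 0.7, 7.9]
opening: -0.001
grasp_force: 4.1
```

Request:
servo_tool([
  {"dx":0,"dy":0,"dz":-0.015,"wx":0,"wy":0,"wz":0},
  {"dx":0,"dy":0,"dz":-0.03,"wx":0,"wy":0,"wz":0},
  {"dx":0,"dy":0,"dz":-0.045,"wx":0,"wy":0,"wz":0},
  {"dx":0,"dy":0,"dz":-0.06,"wx":0,"wy":0,"wz":0},
  {"dx":0,"dy":0,"dz":-0.07,"wx":0,"wy":0,"wz":0},
])

```text
time_s: 10.07
eef_pos: [0.5693, -0.0055, 0.0376]
eef_rot: [0.001, -0.004, 1.0, -0.0]
wrist_force: [-2.3, 0.7, 6.2]
opening: 0.002
grasp_force: 3.9
```

Request:
servo_tool([
  {"dx":0,"dy":0,"dz":-0.006,"wx":0,"wy":0,"wz":0},
  {"dx":0,"dy":0,"dz":-0.012,"wx":0,"wy":0,"wz":0},
  {"dx":0,"dy":0,"dz":-0.018,"wx":0,"wy":0,"wz":0},
  {"dx":0,"dy":0,"dz":-0.024,"wx":0,"wy":0,"wz":0},
  {"dx":0,"dy":0,"dz":-0.03,"wx":0,"wy":0,"wz":0},
])

```text
time_s: 10.48
eef_pos: [0.5697, -0.0055, 0.0349]
eef_rot: [0.001, -0.004, 1.0, -0.0]
wrist_force: [-1.9, 0.2, 8.2]
opening: -0.003
grasp_force: 3.8
```

Request:
servo_tool([
  {"dx":0,"dy":0,"dz":-0.006,"wx":0,"wy":0,"wz":0},
  {"dx":0,"dy":0,"dz":-0.012,"wx":0,"wy":0,"wz":0},
  {"dx":0,"dy":0,"dz":-0.018,"wx":0,"wy":0,"wz":0},
  {"dx":0,"dy":0,"dz":-0.024,"wx":0,"wy":0,"wz":0},
  {"dx":0,"dy":0,"dz":-0.03,"wx":0,"wy":0,"wz":0},
])

```text
time_s: 10.9
eef_pos: [0.57, -0.0055, 0.0324]
eef_rot: [0.002, -0.004, 1.0, -0.0]
wrist_force: [-2.9, 1.3, 14.7]
opening: 0.0
grasp_force: 7.1
```

Request:
servo_tool([
  {"dx":0,"dy":0,"dz":-0.004,"wx":0,"wy":0,"wz":0},
  {"dx":0,"dy":0,"dz":-0.008,"wx":0,"wy":0,"wz":0},
  {"dx":0,"dy":0,"dz":-0.012,"wx":0,"wy":0,"wz":0},
  {"dx":0,"dy":0,"dz":-0.012,"wx":0,"wy":0,"wz":0},
  {"dx":0,"dy":0,"dz":-0.012,"wx":0,"wy":0,"wz":0},
])

```text
time_s: 11.32
eef_pos: [0.5702, -0.0055, 0.0321]
eef_rot: [0.002, -0.004, 1.0, -0.0]
wrist_force: [-6.0, 1.5, 18.5]
opening: -0.004
grasp_force: 9.2
```

The force now rises steeply with almost no further travel, so the pedal is on its stop. I'll hold at about 20 N, then release.

Request:
servo_tool([
  {"dx":0,"dy":0,"dz":-0.005,"wx":0,"wy":0,"wz":0},
  {"dx":0,"dy":0,"dz":-0.005,"wx":0,"wy":0,"wz":0},
  {"dx":0,"dy":0,"dz":-0.005,"wx":0,"wy":0,"wz":0},
  {"dx":0,"dy":0,"dz":-0.005,"wx":0,"wy":0,"wz":0},
  {"dx":0,"dy":0,"dz":-0.005,"wx":0,"wy":0,"wz":0},
])

```text
time_s: 11.73
eef_pos: [0.5702, -0.0055, 0.0319]
eef_rot: [0.002, -0.004, 1.0, -0.0]
wrist_force: [-6.7, 1.8, 20.1]
opening: 0.001
grasp_force: 10.7
```

Request:
servo_tool([
  {"dx":0,"dy":0,"dz":0,"wx":0,"wy":0,"wz":0},
  {"dx":0,"dy":0,"dz":0,"wx":0,"wy":0,"wz":0},
  {"dx":0,"dy":0,"dz":0,"wx":0,"wy":0,"wz":0},
  {"dx":0,"dy":0,"dz":0,"wx":0,"wy":0,"wz":0},
  {"dx":0,"dy":0,"dz":0,"wx":0,"wy":0,"wz":0},
])

```text
time_s: 12.15
eef_pos: [0.5702, -0.0055, 0.0319]
eef_rot: [0.002, -0.004, 1.0, -0.0]
wrist_force: [-6.3, 2.2, 20.4]
opening: -0.002
grasp_force: 10.7
```

Request:
servo_tool([
  {"dx":0,"dy":0,"dz":0.04,"wx":0,"wy":0,"wz":0},
  {"dx":0,"dy":0,"dz":0.08,"wx":0,"wy":0,"wz":0},
  {"dx":0,"dy":0,"dz":0.12,"wx":0,"wy":0,"wz":0},
  {"dx":0,"dy":0,"dz":0.16,"wx":0,"wy":0,"wz":0},
  {"dx":0,"dy":0,"dz":0.2,"wx":0,"wy":0,"wz":0},
])

```text
time_s: 12.57
eef_pos: [0.5685, -0.0055, 0.049]
eef_rot: [0.0, -0.004, 1.0, -0.0]
wrist_force: [-0.6, -0.4, 2.2]
opening: -0.001
grasp_force: 1.0
```

Request:
servo_tool([
  {"dx":0,"dy":0,"dz":0.04,"wx":0,"wy":0,"wz":0},
  {"dx":0,"dy":0,"dz":0.08,"wx":0,"wy":0,"wz":0},
  {"dx":-0.01,"dy":0,"dz":0.14,"wx":0,"wy":0,"wz":0},
  {"dx":-0.1,"dy":0,"dz":0.25,"wx":0,"wy":0,"wz":0},
  {"dx":-0.2,"dy":0,"dz":0.4,"wx":0,"wy":0,"wz":0},
])

```text
time_s: 12.98
eef_pos: [0.5471, -0.0052, 0.0878]
eef_rot: [-0.001, -0.004, 1.0, 0.0]
wrist_force: [-0.6, 0.1, 0.3]
opening: 0.0
grasp_force: 0.0
```

Request:
servo_tool([
  {"dx":-0.2,"dy":0.1,"dz":0.1,"wx":0,"wy":0,"wz":0},
  {"dx":-0.4,"dy":0.3,"dz":0.2,"wx":0,"wy":0,"wz":0},
  {"dx":-0.6,"dy":0.5,"dz":0.3,"wx":0,"wy":0,"wz":0},
  {"dx":-0.8,"dy":0.7,"dz":0.4,"wx":0,"wy":0,"wz":0},
  {"dx":-1,"dy":0.9,"dz":0.5,"wx":0,"wy":0,"wz":0},
])

```text
time_s: 13.4
eef_pos: [0.4468, 0.0853, 0.1388]
eef_rot: [-0.0, -0.003, 1.0, 0.0]
wrist_force: [0.5, 0.3, 0.0]
opening: 0.001
grasp_force: 0.0
```

Request:
servo_tool([
  {"dx":-0.2,"dy":0.2,"dz":0,"wx":0,"wy":0,"wz":0},
  {"dx":-0.4,"dy":0.4,"dz":0,"wx":0,"wy":0,"wz":0},
  {"dx":-0.6,"dy":0.6,"dz":0,"wx":0,"wy":0,"wz":0},
  {"dx":-0.6,"dy":0.8,"dz":0,"wx":0,"wy":0,"wz":0},
  {"dx":-0.6,"dy":0.9,"dz":0,"wx":0,"wy":0,"wz":0},
])

```text
time_s: 13.82
eef_pos: [0.387, 0.1762, 0.1387]
eef_rot: [-0.0, -0.004, 1.0, 0.0]
wrist_force: [0.6, -0.6, -0.4]
opening: -0.002
grasp_force: 0.0
```

```bash
python3 - <<'E'
from h import *
c=cam("scene");i=c["frame"][140:340,220:470];a=cv2.resize(i[:,:,::-1],(400,320))
c=cam("top");i=c["frame"][130:380,180:492];b=cv2.resize(i[:,:,::-1],(400,320))
cv2.imwrite("pics/f.png",np.hstack([a,b]))
E
```

```text
(no output)
```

View pics/f.png

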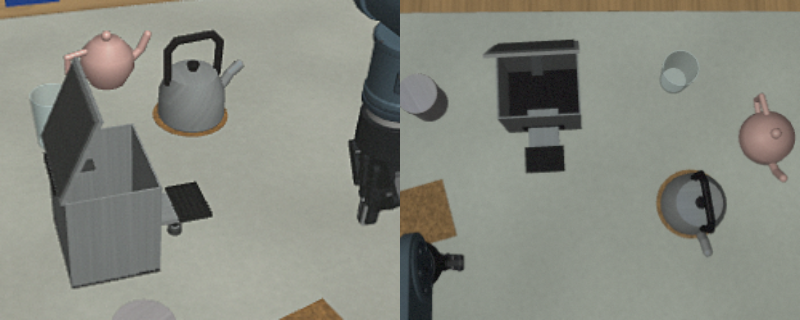

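The lid is standing open, the pedal is back up level, the kettle is centred on the round cork and the arm is clear. I'll hand it in.

```bash
python3 -c "
from bench import workorder
print(workorder.hand_in())"
```

```text
the job is handed in; nothing more can be done
None
```

The job is handed in, though it returned no verdict. The kettle was slid upright onto the round cork mark and the pedal held on its stop at about 20 N, then released. The final pictures show the lid open, the pedal back up and the arm clear.

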